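Load a sample cartridge into the spring column

TASK

Put the wide one of the two stemmed aluminium sample cartridges upright, stem up, into the spring column and push it straight down against the spring until the two side latches snap in over its body, so that it stays down when you let go. Leave the slim cartridge standing where it is.

Things in the scene. Friction and masses are not known exactly. Their poses are not given: they have to be found in the camera images.
- wide_cartridge: The cartridge to load: bare aluminium, loose, 0.12 kg, upright on the worktop. Round body 36 mm across, 32 mm high (lowest 6 mm chamfered to 29 mm across), flat shoulder, and on it a coaxial round stem 16 mm across, rising 66 mm, with fine dark rings near its flat top; 98 mm high in all. Origin: centre of the underside, z up along the stem. Yaw is of no account.
- slim_cartridge: The cartridge to leave alone: the same aluminium, stem and height (98 mm), but its body is only 23 mm across. It stands upright on the worktop; the two cartridges may have changed places. Origin: centre of the underside, z up.
- column: Spring column, fixed: upright aluminium tube on a grey 110 x 110 x 10 mm foot plate. Origin: centre of the plate's underside (worktop height), z up along the bore, y through two dark latch housings (tops 98 mm up, reaching 54 mm out). Bore 39 mm across. Two spring latches with sloping tops stand into the bore; a body pushed down spreads them and they snap in over its shoulder.
- mouth (a point): Centre of the column's rim, on the bore's axis, 111 mm above the worktop. The mouth is 59 mm wide inside, 69 mm outside, and narrows to the 39 mm bore over 11 mm. Latches catch the shoulder once it is below 86 mm above the worktop; the cartridge is then held with its underside 54 mm and stem top 152 mm above the worktop, 41 mm of stem standing out of the mouth.
- follower (a joint): How far the flat spring-loaded follower in the bore is pushed down (m): 0 at rest (its top 76 mm above the worktop), about 0.022 with a cartridge latched, 0.031 at its stop. The spring pushes back with 3 N at 0, 11 N at 0.022, 14 N at 0.031, and the latches add a few N while spread. To latch, push to about 0.026, then let go.

How it is judged:
By the outcome, as a careful person would: the job done as asked, in the order asked, and still so for the second after the job is handed in, with the robot touching nothing.
It also fails if it takes over 45 s, if anything falls off the work surface, if the arm or the gripper's body presses on something with over 40 N, if the wrist force passes 120 N, or if a joint passes its speed limit or range.

ROBOT

A 6-joint arm with a two-finger parallel gripper is mounted at the origin on a cart in front of the work surface, level with it; the furniture and walls round the work are solid. World frame = base frame: x ahead of the robot, y to its left, z up, the work surface at z = 0. Lengths are in m, angles in rad, forces in N, time in s.
With the tool pointing down it reaches from about 0.35 to 0.775 m from the base axis. Payload 7.3 kg.
Tool frame: the origin (TCP) lies between the finger pads; the fingertips stand 8 mm ahead of it and the grasp point (between the pads) lies 11 mm behind it (robot.nose_length is the distance from the TCP to the fingertips, in m); z points along the fingers, y is the line along which they close (so a half turn about z gives the same grasp; the last joint's range is limited). The gripper opens to 92 mm and grips with 3 to 60 N. Pads are 19 mm wide; open, the fingers measure 130 mm over their backs; the gripper's body (75 mm by 190 mm) begins 47 mm behind the grasp point.
Start: joints at [-1.445, 0.342, 1.524, -0, 1.275, -0.146], TCP at [0.141, -0.506, 0.235] pointing down, gripper open.
Joint ranges: [-2.53, 2.53], [-0.77, 2.02], [0.04, 2.7], [-1, 4.14], [0.28, 2.66], [-3.11, 3.11]. Speed limits (rad/s): [2.57, 2.57, 3.14, 3.14, 3.14, 3.14].

INTERFACE

Orientations are given as [roll, pitch, yaw] about the fixed x, y, z axes, in that order (R = Rz(yaw) Ry(pitch) Rx(roll)).
In Python, from cell import robot gives the robot as it stands. The module is installed in compiled form; this text tells all that it offers.
- The arm moves only by the shell command python3 -m jog 'ROWS' [FORCE]. ROWS is JSON, a list that holds one entry, the list of rows, each a list of 5 numbers: the gripper's target within -1 to 1 (fully open at 1, half-way at 0, shut at -1), then the shift along the tool's x, y, z in m, then the turn about the tool's z in rad. A call has 1 to 5 rows; each row is the pose to reach, as a shift and turn from the pose commanded when the call began, along the tool's axes at that moment; what a row does not reach only later rows make up. A row lasts 1/12 s, in which the tool goes at most 41.7 mm and 7.16 degrees, less where a joint would pass 70% of its speed; a pose out of reach is approached as far as the arm can. A call with a gripper value outside its range is refused whole. The fingers move at their own pace and stop on an object; FORCE is the grip in N (left out, the last holds). Time passes only in rows, so rows that repeat a pose let the fingers close. It gives the time, the measured TCP pose, the force, the opening and the grip force at its end, in the units of the state.
- robot.observe(): the state, without advancing time (a new reading comes with each control period).
- robot.read_camera(name): name is "side" or "top"; returns the picture (400x640x3 uint8, red, green, blue); there is no depth.
- robot.camera_model(name): a dict with "camera_matrix" (3x3 intrinsics, pixels), "position" and "attitude" of the camera in the world. Camera axes: x right, y down, z forward; pixel columns grow to the right and rows downward; lengths in m; the calibration is good to about 2 mm. A picture is of the moment at which its call begins. camera_model takes no time and is no camera call.
- robot.hand_in(): hands the job in; it is judged then, once.
The state is a dict: "time": time; "qpos": joint angles; "qvel": joint speeds; "joint_efforts": joint torques, N m; "tool_pos": TCP position; "tool_rot": TCP orientation; "contact_force": force on the tool from outside, world axes, zero at the start; "torque": the same for the moment, N m; "opening": finger opening in m; "grip_force": force on a finger pad.
Only numpy, scipy, OpenCV 4.12 (cv2) and the standard library are available. Lean on these libraries where they do the work, as an engineer would, in place of code of your own. Each camera call takes 0.05 s, during which the arm holds its last target. There are 200 camera calls.

## Working session

There is one attempt and no reset: what is moved stays moved. The work goes in short steps, Python scripts to look and compute and a shell command to move; the robot and the scene stay as the last step left them, time stands still between calls to the robot, and variables do not carry over. Pictures are saved under pics/ and viewed, at most 10 in all, crops included, and the job is handed in when it is done.

```bash
mkdir -p pics; python3 - <<'E'
from cell import robot
import cv2,numpy as np
for n in("side","top"):
    im=robot.read_camera(n); cv2.imwrite(f"pics/{n}0.png",im[:,:,::-1]); m=robot.camera_model(n)
    print(n,m)
s=robot.observe(); print(s)
E
```

```text
side {'camera_matrix': array([[411.14071639,   0.        , 322.91563885],
       [  0.        , 411.14071639, 203.58269433],
       [  0.        ,   0.        ,   1.        ]]), 'position': array([0.48559798, 0.783785  , 0.61336242]), 'attitude': array([-2.13851589, -0.01831021, -3.08505528])}
top {'camera_matrix': array([[367.23775623,   0.        , 322.44286969],
       [  0.        , 367.23775623, 204.9159315 ],
       [  0.        ,   0.        ,   1.        ]]), 'position': array([ 0.44374583, -0.02228719,  1.0935363 ]), 'attitude': array([-3.03233399e+00, -2.20292529e-03, -1.55209655e+00])}
{'time': 0.1, 'qpos': array([-1.44499243e+00,  3.42662079e-01,  1.52491968e+00,  2.52457461e-05,
        1.27537637e+00, -1.46021921e-01]), 'qvel': array([ 0.00106881, -0.00164859, -0.00186644,  0.00081006,  0.00165426,
       -0.00111055]), 'joint_efforts': array([ 1.35008308e-03, -4.32004595e+01, -2.44693887e+01,  7.18998467e-02,
        5.25565655e-02, -4.03497711e-05]), 'tool_pos': array([ 0.14093171, -0.50537409,  0.23411039]), 'tool_rot': array([-3.14024522e+00, -2.22566584e-04,  2.71818299e-01]), 'contact_force': array([-0.38490813, -0.31229182,  0.27241054]), 'torque': array([-0.05096464, -0.00976681,  0.00524893]), 'grip_force': 0.0, 'opening': 0.09204703391115508}
```

View pics/side0.png

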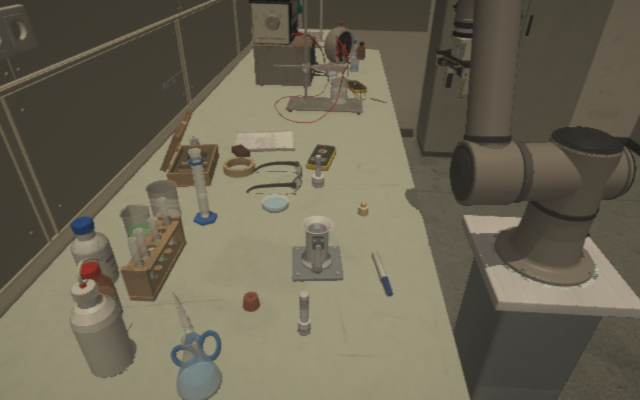

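View pics/top0.png

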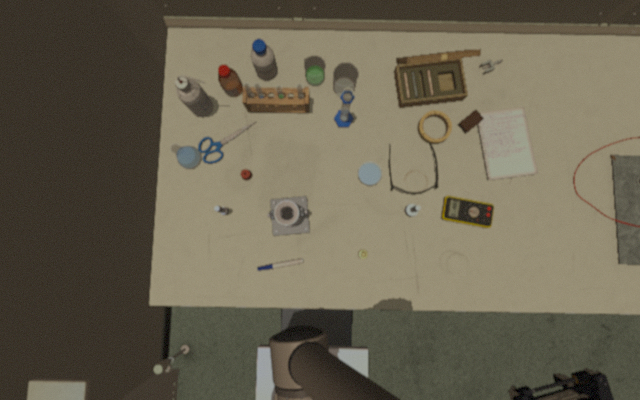

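Side view: one cartridge near the camera at about (304,315), one far at (318,172), and the column at (317,245). In the top view they are at (220,209), (413,210) and (288,213). I'll enlarge these.

```bash
python3 - <<'E'
import cv2,numpy as np
s=cv2.imread("pics/side0.png");t=cv2.imread("pics/top0.png")
c=lambda im,x,y,w,h,k:cv2.resize(im[y:y+h,x:x+w],None,fx=k,fy=k,interpolation=cv2.INTER_CUBIC)
a=np.hstack([c(s,284,285,40,55,6),c(s,298,145,40,55,6),c(s,285,205,64,66,5)[:330]])
b=np.hstack([c(t,200,190,40,40,6),c(t,393,190,40,40,6),c(t,261,186,53,40,6)])
a=a[:,:798];b=b[:,:798];w=max(a.shape[1],b.shape[1])
p=lambda i:np.pad(i,((0,0),(0,w-i.shape[1]),(0,0)))
cv2.imwrite("pics/crop1.png",np.vstack([p(a),p(b)])); print(a.shape,b.shape)
E
```

```text
(330, 798, 3) (240, 798, 3)
```

View pics/crop1.png

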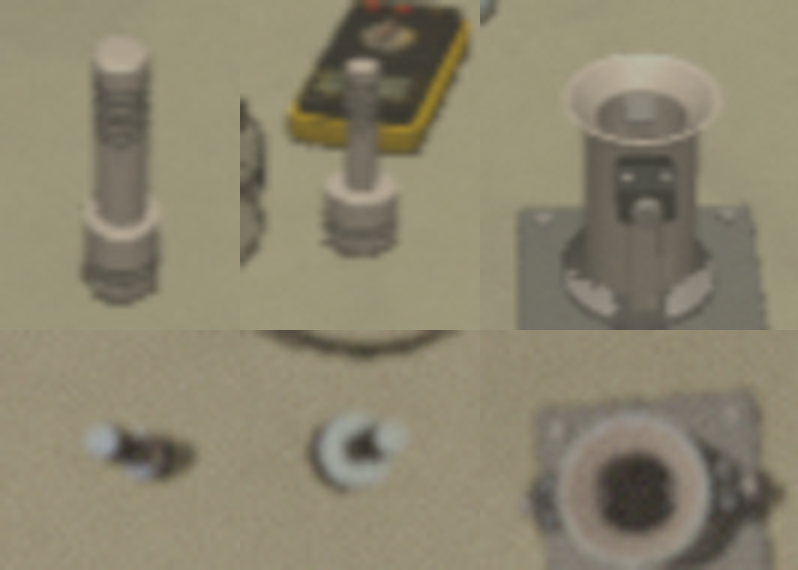

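The far cartridge is the wide one: its body is 2.2 times as wide as its stem, against 1.5 for the near one. Stem top is at side (317.9,155.9) and top (417.8,207.4). The rim centre is at side (317,224.2) and top (286.4,215.9).

```bash
cat > h.py <<'E'
from cell import robot
import numpy as np
from scipy.spatial.transform import Rotation as R
def ray(n,uv):
    m=robot.camera_model(n); d=np.linalg.inv(m["camera_matrix"])@[*uv,1]
    return np.array(m["position"]),R.from_euler("xyz",m["attitude"]).as_matrix()@d
def atz(n,uv,z):
    p,d=ray(n,uv); return p+d*(z-p[2])/d[2]
def tri(a,b):
    A=0;B=0
    for n,uv in(("side",a),("top",b)):
        p,d=ray(n,uv); d=d/np.linalg.norm(d);P=np.eye(3)-np.outer(d,d);A=A+P;B=B+P@p
    return np.linalg.solve(A,B)
def project(n,X):
    m=robot.camera_model(n); c=R.from_euler("xyz",m["attitude"]).as_matrix().T@(np.array(X)-m["position"])
    q=m["camera_matrix"]@c; return q[:2]/q[2]
def totool(X):
    s=robot.observe(); return R.from_euler("xyz",s["tool_rot"]).as_matrix().T@(np.array(X)-s["tool_pos"])
E
python3 - <<'E'
from h import *
np.set_printoptions(precision=4,suppress=True)
for k,a,b,z in(("wide",(317.9,155.9),(417.8,207.4),.098),("slim",(303.6,293.3),(216.6,207.9),.098),("mouth",(317,224.2),(286.4,215.9),.111)):
    print(k,tri(a,b),atz("side",a,z),atz("top",b,z))
print(atz("top",(410.9,209.9),.032), R.from_euler("xyz",robot.observe()["tool_rot"]).as_matrix())
E
```

```text
wide [ 0.5512 -0.2837  0.0936] [ 0.5504 -0.2746  0.098 ] [ 0.5511 -0.2825  0.098 ]
slim [0.5393 0.2662 0.096 ] [0.5389 0.2682 0.098 ] [0.5393 0.2656 0.098 ]
mouth [0.5247 0.0741 0.1076] [0.5288 0.0784 0.111 ] [0.5201 0.0737 0.111 ]
[ 0.5505 -0.2797  0.032 ] [[ 0.9633  0.2685 -0.0001]
 [ 0.2685 -0.9633  0.0014]
 [ 0.0002 -0.0013 -1.    ]]
```

The rim's top-view row was off by 4 px because that crop starts at row 186, so I'll redo it. I'm also working out the move to above the wide cartridge.

```bash
python3 - <<'E'
from h import *
np.set_printoptions(precision=4,suppress=True)
a,b=(317,224.2),(286.4,211.9)
print(tri(a,b),atz("side",a,.111),atz("top",b,.111))
print(totool([.551,-.280,.235]))
E
```

```text
[0.5301 0.0743 0.1082] [0.5288 0.0784 0.111 ] [0.5309 0.074  0.111 ]
[ 0.4555 -0.107  -0.0006]
```

```bash
python3 -m jog '[[[1,0.04,-0.01,0,0],[1,0.08,-0.019,0,0],[1,0.12,-0.028,0,0],[1,0.16,-0.037,0,0],[1,0.2,-0.047,0,0]]]'; python3 -m jog '[[[1,0.04,-0.01,0,0],[1,0.08,-0.019,0,0],[1,0.12,-0.028,0,0],[1,0.16,-0.037,0,0],[1,0.2,-0.047,0,0]]]'
python3 -c "
from h import *
print(totool([.551,-.281,.150]))"
```

```text
time: 0.52
tool_pos: [0.3223, -0.4056, 0.2345]
tool_rot: [-3.141, 0.0, 0.271]
contact_force: [0.5, -0.9, 0.6]
opening: 0.0917
grip_force: 0.0
time: 0.93
tool_pos: [0.5025, -0.3064, 0.2344]
tool_rot: [-3.141, 0.0, 0.272]
contact_force: [-0.1, -1.8, 0.4]
opening: 0.0917
grip_force: 0.0
[ 0.05354115 -0.01142474  0.08433491]
```

```bash
python3 -m jog '[[[1,0.03,-0.006,0.0,0],[1,0.055,-0.013,0.02,0],[1,0.055,-0.013,0.055,0],[1,0.055,-0.013,0.085,0],[1,0.055,-0.013,0.085,0]]]'
python3 - <<'E'
from h import *
import cv2
np.set_printoptions(precision=4,suppress=True)
s=robot.read_camera("side")[:,:,::-1];t=robot.read_camera("top")[:,:,::-1]
c=lambda im,x,y,w,h,k:cv2.resize(im[y:y+h,x:x+w],None,fx=k,fy=k,interpolation=cv2.INTER_CUBIC)
cv2.imwrite("pics/b.png",np.hstack([c(s,275,95,90,110,4),c(t,368,160,100,110,4)]))
print(robot.observe()["tool_pos"],totool([.551,-.281,.078]))
E
```

```text
time: 1.35
tool_pos: [0.5476, -0.2778, 0.1427]
tool_rot: [-3.132, 0.009, 0.273]
contact_force: [-0.7, 0.5, -0.9]
opening: 0.0918
grip_force: 0.0
[ 0.5501 -0.2803  0.1492] [0.0008 0.001  0.0712]
```

View pics/b.png

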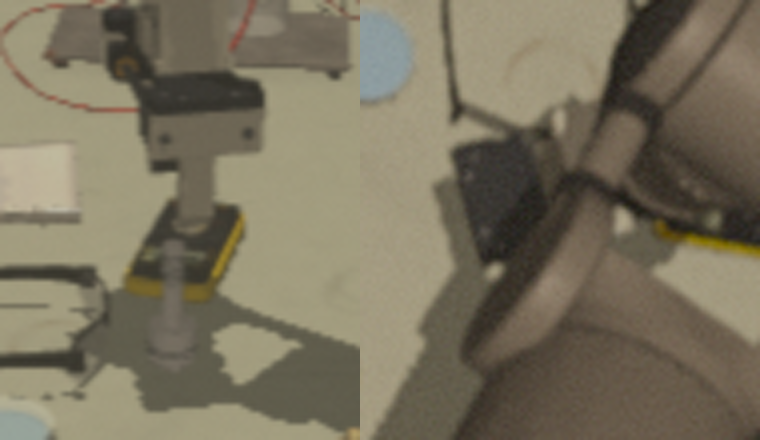

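The finger on the camera side is at crop (195,215) and the stem at (173,250). That matches the 15° yaw offset with the stem centred. Next I descend and grip.

```bash
python3 -m jog '[[[1,0,0,0.03,0],[1,0,0,0.055,0],[1,0,0,0.071,0],[1,0,0,0.071,0],[-0.3,0,0,0.071,0]]]' 15;python3 -m jog '[[[-1,0,0,0,0],[-1,0,0,0,0],[-1,0,0,0,0],[-1,0,0,0,0],[-1,0,0,0,0]]]' 15;python3 -m jog '[[[-1,0,0,0,0],[-1,0,0,0,0],[-1,0,0,0,0],[-1,0,0,0,0],[-1,0,0,0,0]]]' 60
```

```text
time: 1.87
tool_pos: [0.5512, -0.2815, 0.0806]
tool_rot: [3.14, -0.001, 0.271]
contact_force: [0.7, -0.8, 0.3]
opening: 0.0884
grip_force: 0.0
time: 2.28
tool_pos: [0.5508, -0.2807, 0.0794]
tool_rot: [3.141, -0.001, 0.272]
contact_force: [0.9, 0.6, -0.5]
opening: 0.0563
grip_force: 0.0
time: 2.7
tool_pos: [0.5505, -0.2805, 0.0787]
tool_rot: [3.142, 0.0, 0.272]
contact_force: [-0.1, -0.5, 0.1]
opening: 0.023
grip_force: 0.0
```

```bash
python3 -m jog '[[[-1,0,0,0,0],[-1,0,0,0,0],[-1,0,0,0,0],[-1,0,0,0,0],[-1,0,0,0,0]]]' 60; python3 -m jog '[[[-1,0,0,-0.02,0],[-1,0,0,-0.05,0],[-1,0,0,-0.08,0],[-1,0,0,-0.11,0],[-1,0,0,-0.12,0]]]'; python3 -c "
from h import *
print(totool([.530,.0755,.200]))"
```

```text
time: 3.12
tool_pos: [0.5505, -0.2805, 0.0786]
tool_rot: [-3.142, 0.0, 0.272]
contact_force: [0.3, 0.3, -1.1]
opening: 0.0147
grip_force: 60.0
time: 3.53
tool_pos: [0.552, -0.2815, 0.2036]
tool_rot: [3.136, -0.005, 0.272]
contact_force: [0.6, 0.3, 0.1]
opening: 0.015
grip_force: 60.0
[ 0.07461294 -0.34979223  0.00198449]
```

```bash
python3 -m jog '[[[-1,0.008,-0.036,-0.01,0],[-1,0.015,-0.07,-0.02,0],[-1,0.023,-0.106,-0.02,0],[-1,0.03,-0.14,-0.02,0],[-1,0.037,-0.175,-0.02,0]]]'; python3 -m jog '[[[-1,0.008,-0.036,0,0],[-1,0.015,-0.07,0,0],[-1,0.023,-0.106,0,0],[-1,0.03,-0.14,0,0],[-1,0.037,-0.175,0,0]]]'; python3 -m jog '[[[-1,0,0,0,0],[-1,0,0,0,0],[-1,0,0,0,0]]]'
python3 - <<'E'
from h import *
import cv2
np.set_printoptions(precision=4,suppress=True)
s=robot.read_camera("side")[:,:,::-1]
t=robot.read_camera("top")[:,:,::-1]
c=lambda im,x,y,w,h,k:cv2.resize(im[y:y+h,x:x+w],None,fx=k,fy=k,interpolation=cv2.INTER_CUBIC)
cv2.imwrite("pics/c.png",np.hstack([c(s,270,130,90,120,5),c(t,255,170,70,120,5)]))
print(robot.observe()["tool_pos"],totool([.530,.0755,.200]))
E
```

```text
time: 3.95
tool_pos: [0.5386, -0.1005, 0.218]
tool_rot: [-3.141, 0.001, 0.271]
contact_force: [0.4, -0.3, -0.4]
opening: 0.0145
grip_force: 60.0
time: 4.37
tool_pos: [0.5271, 0.0781, 0.2179]
tool_rot: [-3.141, 0.001, 0.272]
contact_force: [0.5, -0.6, -0.6]
opening: 0.0149
grip_force: 60.0
time: 4.62
tool_pos: [0.5276, 0.0762, 0.2181]
tool_rot: [3.141, 0.001, 0.273]
contact_force: [0.1, 0.4, -1.4]
opening: 0.0149
grip_force: 60.0
[0.5279 0.0753 0.2183] [0.0021 0.0004 0.0183]
```

View pics/c.png

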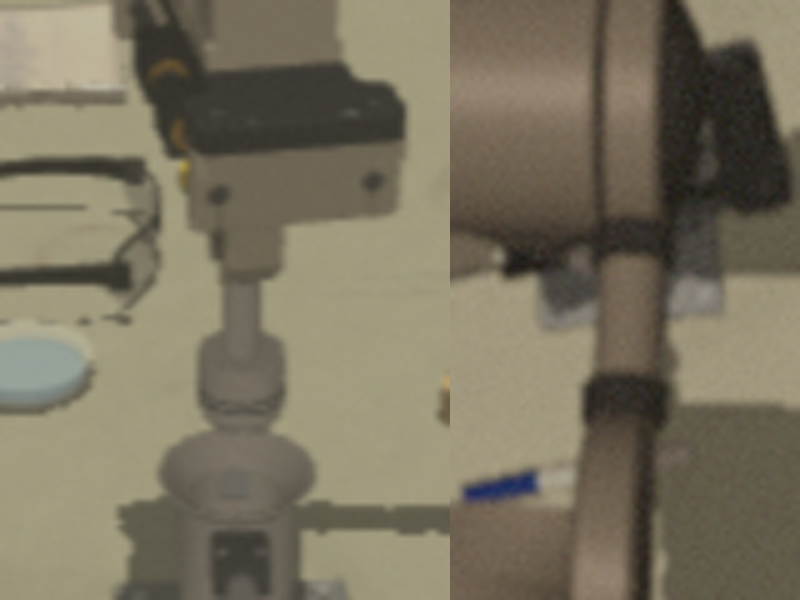

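In the side view the cartridge axis is at crop x≈241 and the rim centre at (238,475). I'll check the lateral offset by projection.

```bash
python3 - <<'E'
from h import *
p=robot.observe()["tool_pos"]
for z in(.14,.172): print(project("side",[p[0],p[1],z]))
for x in(.528,.530,.532): print(project("side",[x,.0755,.111]))
for y in(.073,.0755,.078): print(project("side",[.53,y,.111]))
E
```

```text
[317.66890784 211.96684403]
[317.84915552 198.86714457]
[317.46635933 223.43069753]
[316.5215858  223.38560297]
[315.57697681 223.34051626]
[316.60376593 222.7048194 ]
[316.5215858  223.38560297]
[316.43900611 224.06969642]
```

```bash
python3 -m jog '[[[-1,0.001,0,0.012,0],[-1,0.001,0,0.024,0],[-1,0.001,0,0.03,0],[-1,0.001,0,0.036,0],[-1,0.001,0,0.04,0]]]';python3 -m jog '[[[-1,0,0,0.004,0],[-1,0,0,0.008,0],[-1,0,0,0.012,0],[-1,0,0,0.016,0],[-1,0,0,0.018,0]]]'
```

```text
time: 5.13
tool_pos: [0.5288, 0.076, 0.1781]
tool_rot: [-3.142, 0.001, 0.27]
contact_force: [-0.2, -0.9, -0.7]
opening: 0.0149
grip_force: 60.0
time: 5.55
tool_pos: [0.5296, 0.0768, 0.1614]
tool_rot: [3.141, -0.002, 0.272]
contact_force: [0.4, -0.3, 7.5]
opening: 0.0149
grip_force: 60.0
```

```bash
python3 -m jog '[[[-1,0,0,0.004,0],[-1,0,0,0.008,0],[-1,0,0,0.012,0],[-1,0,0,0.015,0],[-1,0,0,0.015,0]]]';python3 -m jog '[[[-1,0,0,0.004,0],[-1,0,0,0.008,0],[-1,0,0,0.012,0],[-1,0,0,0.016,0],[-1,0,0,0.016,0]]]'
```

```text
time: 5.97
tool_pos: [0.5293, 0.0767, 0.1456]
tool_rot: [3.141, -0.001, 0.272]
contact_force: [1.9, -1.2, 2.8]
opening: 0.0146
grip_force: 60.0
time: 6.38
tool_pos: [0.5296, 0.0768, 0.1302]
tool_rot: [3.141, -0.002, 0.272]
contact_force: [0.6, -0.3, 9.9]
opening: 0.0147
grip_force: 60.0
```

```bash
python3 -m jog '[[[-1,0,0,0.001,0],[-1,0,0,0.002,0],[-1,0,0,0.002,0],[-1,0,0,0.002,0]]]'
python3 - <<'E'
from h import *
import cv2
s=robot.read_camera("side")[:,:,::-1]
cv2.imwrite("pics/d.png",cv2.resize(s[160:280,260:370],None,fx=5,fy=5,interpolation=cv2.INTER_CUBIC))
E
```

```text
time: 6.72
tool_pos: [0.5298, 0.0768, 0.1289]
tool_rot: [3.141, -0.003, 0.272]
contact_force: [-1.2, -0.9, 10.8]
opening: 0.0148
grip_force: 60.0
```

View pics/d.png

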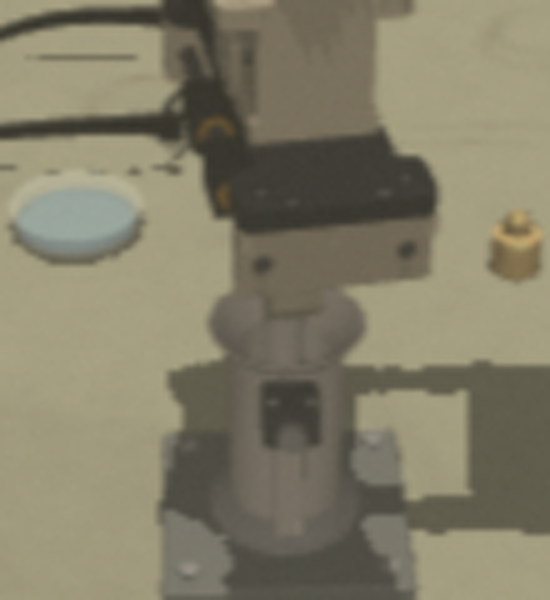

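The force of 10.8 N plus the cartridge's 1.2 N weight fits about 26 mm of follower travel, so the grip hasn't slipped. I'll ease up a little to see whether the latches carry it.

```bash
python3 -m jog '[[[-1,0,0,0.0005,0],[-1,0,0,-0.001,0],[-1,0,0,-0.002,0],[-1,0,0,-0.003,0],[-1,0,0,-0.004,0]]]';python3 -m jog '[[[-1,0,0,-0.001,0],[-1,0,0,-0.001,0],[-1,0,0,-0.001,0]]]'
```

```text
time: 7.18
tool_pos: [0.5296, 0.0767, 0.1327]
tool_rot: [3.141, -0.002, 0.272]
contact_force: [0.4, -1.1, 0.3]
opening: 0.0151
grip_force: 60.0
time: 7.43
tool_pos: [0.5293, 0.0767, 0.1327]
tool_rot: [3.141, -0.001, 0.272]
contact_force: [2.8, -1.4, 2.0]
opening: 0.0145
grip_force: 60.0
```

The force fell to about 1 N where the bare spring would give about 10 N, so the latches hold it. Now I open the gripper and retreat.

```bash
python3 -m jog '[[[-0.5,0,0,0,0],[-0.3,0,0,0,0],[0,0,0,0,0],[0,0,0,0,0],[0,0,0,0,0]]]';python3 -m jog '[[[0,0,0,0,0],[0,0,0,0,0],[0,0,0,0,0],[0,0,0,0,0],[0,0,0,0,0]]]';python3 -m jog '[[[0,0,0,-0.02,0],[0,0,0,-0.05,0],[0,0,0,-0.08,0],[0,0,0,-0.11,0],[0,0,0,-0.14,0]]]';python3 -m jog '[[[0,-0.03,0.03,0,0],[0,-0.04,0.06,0,0],[0,-0.06,0.1,0,0],[0,-0.08,0.14,0,0],[0,-0.08,0.17,0,0]]]'
python3 - <<'E'
from h import *
import cv2
s=robot.read_camera("side")[:,:,::-1];t=robot.read_camera("top")[:,:,::-1]
r=lambda i,k:cv2.resize(i,None,fx=k,fy=k,interpolation=cv2.INTER_CUBIC)
cv2.imwrite("pics/e.png",np.hstack([r(s[180:340,265:365],3.5),r(t[160:320,190:310],3.5)]))
for z in(.098,.152,.174): print(z,project("side",[.529,.076,z]))
E
```

```text
time: 7.85
tool_pos: [0.5284, 0.0768, 0.1324]
tool_rot: [-3.141, 0.001, 0.272]
contact_force: [-0.2, 0.5, 0.2]
opening: 0.0431
grip_force: 0.0
time: 8.27
tool_pos: [0.5288, 0.0768, 0.1327]
tool_rot: [3.141, -0.0, 0.272]
contact_force: [0.2, 0.4, 1.8]
opening: 0.0456
grip_force: 0.0
time: 8.68
tool_pos: [0.5285, 0.0768, 0.2742]
tool_rot: [3.142, 0.0, 0.272]
contact_force: [0.6, 0.2, -0.3]
opening: 0.0457
grip_force: 0.0
time: 9.1
tool_pos: [0.4954, -0.1102, 0.2732]
tool_rot: [3.141, 0.001, 0.272]
contact_force: [1.0, -0.1, -0.3]
opening: 0.0461
grip_force: 0.0
0.098 [316.9132796  228.53510128]
0.152 [317.18783076 207.2656423 ]
0.174 [317.30516457 198.17580018]
```

View pics/e.png

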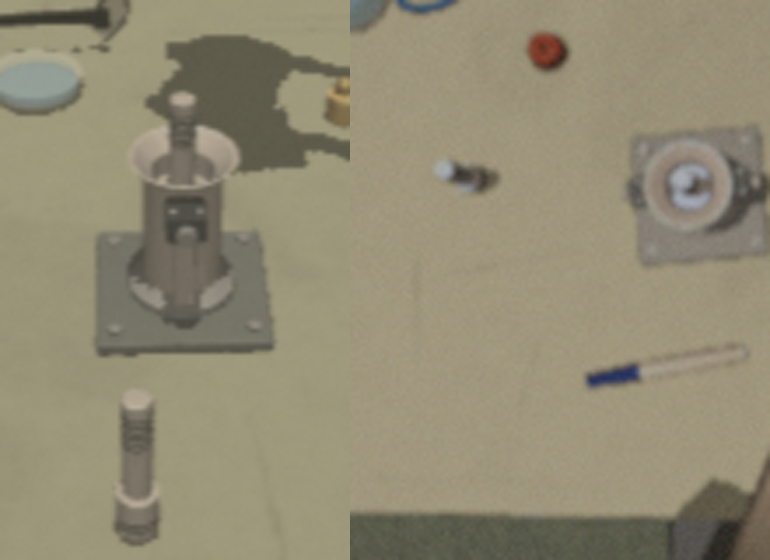

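The stem top is at side row 180+98/3.5 ≈ 208. The latched height of 152 mm predicts 207.3, and an unlatched cartridge would show at 198, so it is held down. The slim cartridge still stands untouched at crop (137,470).

```bash
python3 -m jog '[[[0,0,0,0,0],[0,0,0,0,0]]]'; python3 -c "
from cell import robot
print(robot.hand_in())"
```

```text
time: 9.37
tool_pos: [0.4973, -0.1079, 0.2726]
tool_rot: [-3.141, 0.0, 0.272]
contact_force: [0.1, 0.4, -0.7]
opening: 0.0456
grip_force: 0.0
the job is handed in; nothing more can be done
None
```

The wide cartridge is latched upright in the spring column and stayed down after release, the slim one was not touched, and I handed the job in at about 9.4 s; the hand-in returned no verdict.

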